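Try the bottle cradle for square

TASK

Check that the bottle cradle is glued square on its plinth. First clear the sanding block off the plinth and set it flat in the tool tray; then lay the try square flat on the table with its stock flush along the plinth's near long edge and its blade over the plinth, the blade's outer edge flush against the side of the cradle, and let go. Leave the paint jars and the ship in its bottle where they are.

Things in the scene. Friction and masses are not known exactly. Their poses are not given: they have to be found in the camera images.
- plinth: light wooden board fixed to the table, 120 mm (its x) by 220 mm (its y), 18 mm thick; origin: centre of its underside, on the table. Its near long edge, which faces the robot, is the upright face at x = -60 mm in its frame.
- cradle: wooden bottle cradle glued on the plinth, axes parallel to the plinth's: 90 (x) by 24 (y) by 40 mm high, V notch across its top; origin: centre of its underside, on the plinth's top, midway between its long edges. The face to try is its flat side at y = -12 mm (where the sanding block lies, to the right seen from the robot).
- sander_center (a point): loose sanding block, about 0.16 kg, on the plinth where the blade must go: rubber-soled cork body 110 (x) by 60 (y) by 25 mm high, and along the middle of its top a wooden grip rib 80 (x) by 22 (y) by 25 mm high; 50 mm high in all. Point: its middle, 25 mm above its underside (the foot of the rib); z up.
- square_center (a point): loose try square, about 0.38 kg: aluminium bar (stock) 30 (x) by 120 (y) by 30 mm high; steel blade 30 mm wide, 3 thick, level, from one end of it (x 15 to 135, y 30 to 60 mm, underside 20 mm up, clearing the plinth by 2); on the stock a wooden grip rib 18 (x) by 80 (y) mm, 30 to 58 mm up. It stands on the stock alone. Point: middle of the stock, 29 mm above its underside; z up.
- stock_face (a point): middle of the stock's inner face (the one from which the blade sticks out), at [15, 0, -14] mm from the square's centre point; this face goes flush against the plinth's near edge
- blade_edge (a point): middle of the blade's outer long edge, at [75, 60, -7.5] mm from the square's centre point; this edge (in line with the end of the stock) goes flush against the cradle
- tray: open wooden tool tray fixed on the table, 190 mm (x) by 150 mm (y), 35 mm high, walls and floor 6 mm thick; origin: centre of its underside. It is on one side of the plinth, and the square on the other; which is which varies.
- jar_a: closed glass paint jar with a brass cap, 40 mm in diameter, 60 mm tall, standing between the robot and the plinth's near edge; leave it alone. Origin: centre of its underside
- jar_b: closed glass paint jar with a brass cap, 36 mm in diameter, 55 mm tall, standing off the left part of the plinth's near edge; leave it alone. Origin: centre of its underside
- jar_c: closed glass paint jar with a brass cap, 44 mm in diameter, 68 mm tall, standing just beyond the plinth's far edge; leave it alone. Origin: centre of its underside
- ship_bottle: ship in a glass bottle lying along y on a wooden stand, 290 mm long, 125 mm high, beyond the plinth; leave it alone. Origin: underside of the stand

How it is judged:
On the way, in this order (a step that is already met when the one before it is completed fails the run):
1. the sanding block lies flat on the floor of the tool tray (x of sander_center in the frame of tray between -0.06 and 0.06 m and y of sander_center in the frame of tray between -0.05 and 0.05 m and z of sander_center in the frame of tray between 0.02 and 0.037 m and angle between sander_center's own z axis and vertical below 0.1 rad), for 0.2 s.
2. the square lies with its stock flush along the plinth's near edge and its blade flush against the cradle (x of stock_face in the frame of plinth between -0.0625 and -0.058 m and y of blade_edge in the frame of cradle between -0.0145 and -0.01 m and x of blade_edge in the frame of plinth between -0.01 and 0.02 m and angle between the x axis of square_center and the x axis of plinth, either way round below 0.026 rad and angle between square_center's own z axis and vertical below 0.03 rad and height (world z) of square_center below 0.032 m), for 0.2 s.
At the end, for the whole second after the job is handed in: The sanding block lies flat in the tray. The square stands level on the table, blade over the plinth, its stock within 2.5 mm of the plinth's near edge and its blade within 2.5 mm of the cradle's side (at their middles), parallel to the plinth within 1.5 degrees (all of step 1 and all of step 2); the robot touches nothing.
It fails at once if a bystander (paint jar or ship in a bottle) is shifted more than 15 mm or tipped (distance of any of jar_a, jar_b, jar_c, ship_bottle from where it was at the start of the episode above 0.015 m or angle between any of jar_a, jar_b, jar_c, ship_bottle's own z axis and vertical above 0.25 rad).
It also fails if it takes over 61 s, if anything falls off the work surface, if the arm or the gripper's body presses on something with over 40 N, if the wrist force passes 120 N, or if a joint passes its speed limit or range.

ROBOT

A 7-joint arm with a two-finger parallel gripper is mounted at the origin on the work surface. World frame = base frame: x ahead of the robot, y to its left, z up, the work surface at z = 0. Lengths are in m, angles in rad, forces in N, time in s.
With the tool pointing down it reaches from about 0.4 to 0.875 m from the base axis. Payload 19.3 kg.
Tool frame: the origin (TCP) lies midway between the tips of the shut fingers; the grasp point (between the pads) lies 19 mm behind it; z points along the fingers, y is the line along which they close (so a half turn about z gives the same grasp; the last joint's range is limited). The gripper opens to 85 mm and grips with 20 to 120 N. Pads are 22 mm wide; open, the fingers measure 114 mm over their backs; the gripper's body (76 mm by 85 mm) begins 54 mm behind the grasp point. The pads swing forward as they close: fully open they stand 13 mm farther back than shut.
Start: joints at [1.107, 0.521, -0.036, 1.599, 0.021, 1.021, -0.113], TCP at [0.24, -0.577, 0.231] pointing down, gripper open.
Joint ranges: [-2.91, 2.91], [-0.3, 2.13], [-1.5, 1.42], [0.17, 2.43], [-1.26, 4.41], [0.16, 1.93], [-2.52, 2.52]. Speed limits (rad/s): [1.89, 1.89, 2.39, 2.39, 3.01, 3.01, 3.01].

INTERFACE

Orientations are given as [roll, pitch, yaw] about the fixed x, y, z axes, in that order (R = Rz(yaw) Ry(pitch) Rx(roll)).
In Python, from workcell import telemetry, grab_frame, calibration, bot, outline_of, landmark_of gives the robot as it stands. The module is installed in compiled form; this text tells all that it offers.
- The arm moves only by the shell command python3 -m inch 'ROWS' [FORCE]. ROWS is JSON, a list of rows, each a list of 7 numbers: the shift along the tool's x, y, z in m, then the turn, a rotation vector about the tool's x, y, z in rad, then the closure, from 0 (fully open) to 1 (shut). A call has 1 to 5 rows; each row shifts and turns the commanded pose from where the row before left it, along the tool's axes as they then stand; what a row does not reach is not made up. A row lasts 1/10 s, in which the tool goes at most 50 mm and 8.59 degrees, less where a joint would pass 70% of its speed; a pose out of reach is approached as far as the arm can. A call is refused whole if a number of a shift passes 0.05 or a number of a turn 0.15, either way. A call with a gripper value outside its range is refused whole. The fingers move at their own pace and stop on an object; FORCE is the grip in N (left out, the last holds). Time passes only in rows, so rows that do not move let the fingers close. It gives the time, the measured TCP pose, the force, the opening and the grip force at its end, in the units of the state.
- telemetry.observe(): the state, without advancing time (a new reading comes with each control period).
- grab_frame(name): name is "side" or "top"; returns the picture (400x640x3 uint8, red, green, blue); there is no depth.
- calibration(name): a dict with "fovy" (degrees; the focal length in pixels is half the picture's height over the tangent of half this angle, whatever the lens; pixels are square), "cx", "cy" (the principal point, pixels), "pose" (4x4, takes a point from camera to world coordinates). Camera axes: x right, y down, z forward; pixel columns grow to the right and rows downward; lengths in m; the calibration is good to about 2 mm. A picture is of the moment at which its call begins. calibration takes no time and is no camera call.
- bot.job_done(): hands the job in; it is judged then, once.
Trained networks look in the newest picture that a camera, given by its name, has taken for a name from the list of things; names that differ only in an ending like _2 or _b are one class to them, and where a whole thing is asked for, a point or a joint stands for the part that bears it (a point fixed in the world has none). Each returns a list of dicts, best first, with "score" (0 to 1); they miss things now and then, are a little off and sometimes report something else, mostly with a low value. They report only what shows in the picture. A call takes as long as a camera call.
- outline_of(label, camera): "region" (400x640 bool, what is visible of it) and "rect" ([left, top, right, bottom] in pixels, round what is visible of it).
- landmark_of(label, camera): "xy" ([column, row] in pixels: a listed point, or the origin of a listed thing).
The state is a dict: "clock": time; "qpos": joint angles; "qd": joint speeds; "joint_efforts": joint torques, N m; "position": TCP position; "tool_rot": TCP orientation; "force": force on the tool from outside, world axes, zero at the start; "moment": the same for the moment, N m; "grip_width": finger opening in m; "finger_force": force on a finger pad.
Only numpy, scipy, OpenCV 4.12 (cv2) and the standard library are available. Lean on these libraries where they do the work, as an engineer would, in place of code of your own. Each camera call takes 0.05 s, during which the arm holds its last target. There are 200 camera calls.

## Working session

There is one attempt and no reset: what is moved stays moved. The work goes in short steps, Python scripts to look and compute and a shell command to move; the robot and the scene stay as the last step left them, time stands still between calls to the robot, and variables do not carry over. Pictures are saved under pics/ and viewed, at most 13 in all, crops included, and the job is handed in when it is done.

```bash
mkdir -p pics
cat > h.py <<'E'
import numpy as np, cv2
from workcell import telemetry, grab_frame, calibration, bot, outline_of, landmark_of
def snap(n,f=None):
    im=grab_frame(n)
    if f: cv2.imwrite('pics/'+f,im[:,:,::-1])
    return im
def KP(n):
    c=calibration(n); f=200/np.tan(np.radians(c['fovy'])/2)
    return np.array([[f,0,c['cx']],[0,f,c['cy']],[0,0,1]]),np.array(c['pose'])
def ray(n,xy):
    K,P=KP(n); d=P[:3,:3]@np.linalg.inv(K)@np.array([*xy,1.]); return P[:3,3],d/np.linalg.norm(d)
def atz(n,xy,z):
    o,d=ray(n,xy); return o+d*(z-o[2])/d[2]
def tri(pts):
    A=np.zeros((3,3));b=np.zeros(3);rs=[ray(n,p) for n,p in pts]
    for o,d in rs:
        M=np.eye(3)-np.outer(d,d);A+=M;b+=M@o
    x=np.linalg.solve(A,b); return x,max(np.linalg.norm((np.eye(3)-np.outer(d,d))@(x-o)) for o,d in rs)
def proj(n,X):
    K,P=KP(n); p=K@(P[:3,:3].T@(np.asarray(X)-P[:3,3])); return p[:2]/p[2]
E
python3 - <<'E'
from h import *
np.set_printoptions(precision=4,suppress=True)
print(telemetry.observe())
for n in('top','side'):
    c=calibration(n);print(n,c['fovy'],c['cx'],c['cy'],c['pose'])
    snap(n,n+'0.png')
L={}
for l in ['plinth','cradle','sander_center','square_center','stock_face','blade_edge','tray','jar_a','ship_bottle']:
    for n in('top','side'):
        r=landmark_of(l,n);L[l,n]=r
        print(l,n,[(np.round(q['xy'],1).tolist(),round(q['score'],2)) for q in r[:4]])
    if L[l,'top'] and L[l,'side'] and l!='jar_a': print('  ',*tri([(n,L[l,n][0]['xy']) for n in('top','side')]))
E
```

```text
{'clock': 0.0, 'qpos': array([ 1.1068,  0.522 , -0.0363,  1.6   ,  0.0212,  1.0211, -0.1128]), 'qd': array([ 0.0013,  0.0011,  0.0001,  0.0002, -0.0007, -0.0001, -0.    ]), 'joint_efforts': array([ -0.0005, -92.7118,   1.9796, -36.9931,   0.0178,   0.0082,
         0.0001]), 'position': array([ 0.2397, -0.5769,  0.2307]), 'tool_rot': array([-3.1405,  0.0001,  0.3938]), 'force': array([ 0.2526, -0.1735,  0.7848]), 'moment': array([-0.032 , -0.0309,  0.0015]), 'finger_force': 0.0, 'grip_width': 0.08512169132188308}
top 56.94920584949423 318.56856089718957 207.81435615845217 [[ 0.022  -0.995   0.0979  0.4933]
 [-0.9995 -0.0242 -0.0222  0.0582]
 [ 0.0244 -0.0974 -0.9949  1.0321]
 [ 0.      0.      0.      1.    ]]
side 49.25251007255489 316.3159273300779 203.17414338741483 [[-0.9511 -0.2274  0.2089  0.3683]
 [-0.3082  0.7392 -0.5988  0.7126]
 [-0.0183 -0.6339 -0.7732  0.9399]
 [ 0.      0.      0.      1.    ]]
plinth top [([332.3, 224.5], 0.57), ([352.2, 191.0], 0.33)]
plinth side [([335.6, 213.5], 0.69)]
   [ 0.5557 -0.0034 -0.0082] 0.00661775546766636
cradle top [([319.0, 224.1], 0.51
[... 309 characters left out ...]
)]
   [0.5207 0.3665 0.0102] 0.003594157035213624
stock_face top [([197.9, 224.6], 0.87)]
stock_face side [([304.8, 336.9], 0.82)]
   [0.5326 0.3644 0.0123] 0.006803194327581087
blade_edge top [([181.3, 199.5], 0.65)]
blade_edge side [([264.1, 346.6], 0.92)]
   [0.6044 0.4126 0.0172] 0.0025592400424055504
tray top [([452.3, 235.7], 0.8)]
tray side [([379.9, 138.8], 0.65)]
   [ 0.5209 -0.3557 -0.0295] 0.005240051055559375
jar_a top [([353.1, 192.9], 0.6), ([332.8, 278.5], 0.59)]
jar_a side [([363.8, 262.0], 0.78), ([313.7, 196.1], 0.75), ([396.2, 228.5], 0.53)]
ship_bottle top [([323.2, 139.1], 0.67)]
ship_bottle side [([255.1, 204.8], 0.92)]
   [ 0.7963  0.025  -0.0217] 0.0030415426103754164
```

View pics/top0.png

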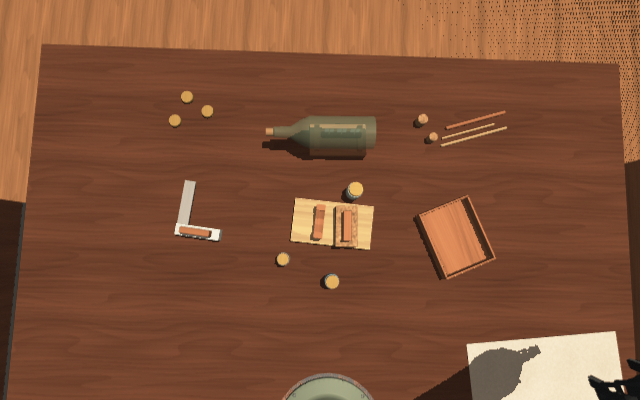

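View pics/side0.png

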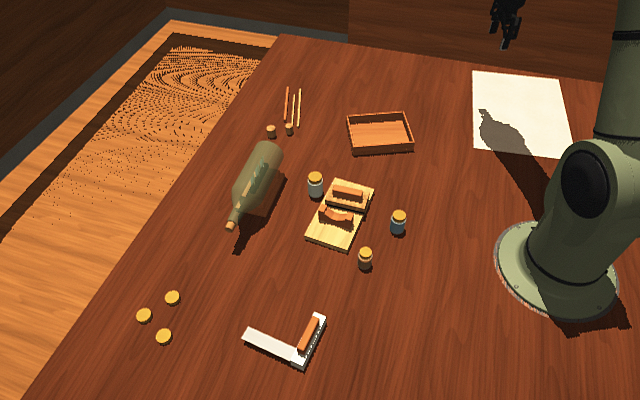

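The top view shows the square at (195,215) with its blade away from the robot. The plinth is at (332,224), with the sander right of the cradle, and the tray at (455,237) is turned about 20°. The gripper is off to the lower right. I'll refine the poses by fitting box models to the outlines in both views.

```bash
cat > fit.py <<'E'
from h import *
from scipy.optimize import minimize
def box(x0,x1,y0,y1,z0,z1): return np.array([[x,y,z] for x in(x0,x1) for y in(y0,y1) for z in(z0,z1)])/1000.
M=dict(plinth=[box(-60,60,-110,110,0,18)],cradle=[box(-45,45,-12,12,0,30),box(-45,-30,-12,12,0,40),box(30,45,-12,12,0,40)],
 sander_center=[box(-55,55,-30,30,-25,0),box(-40,40,-11,11,0,25)],
 square_center=[box(-15,15,-60,60,-29,1),box(15,135,30,60,-9,-6),box(-9,9,-40,40,1,29)],
 tray=[box(-95,95,-75,75,0,35)])
S=4
def render(n,bs,p,roi):
    x,y,z,a=p; c,s=np.cos(a),np.sin(a); R=np.array([[c,-s,0],[s,c,0],[0,0,1]])
    l,t,r,b=roi; im=np.zeros(((b-t)*S,(r-l)*S),np.uint8)
    for B in bs:
        q=np.array([proj(n,R@v+[x,y,z]) for v in B]); q=(q+0.5-[l,t])*S-0.5
        cv2.fillConvexPoly(im,cv2.convexHull(np.round(q*16).astype(np.int32)),255,shift=4)
    return cv2.resize(im,(r-l,b-t),interpolation=cv2.INTER_AREA)/255.
def fit(bs,masks,p0,freez=True,ign={}):
    T={}
    for n,m in masks.items():
        ys,xs=np.nonzero(m); roi=(max(xs.min()-12,0),max(ys.min()-12,0),min(xs.max()+13,640),min(ys.max()+13,400))
        w=np.ones(m.shape) if n not in ign else 1.-ign[n]
        T[n]=(roi,m[roi[1]:roi[3],roi[0]:roi[2]].astype(float),w[roi[1]:roi[3],roi[0]:roi[2]])
    def f(q):
        p=[q[0],q[1],q[2] if freez else p0[2],q[3]]
        return sum((w*np.abs(cv2.GaussianBlur(render(n,bs,p,roi)-m,(0,0),.8))).sum()/m.sum() for n,(roi,m,w) in T.items())
    best=None
    for k in range(3):
        p=p0 if best is None else best.x
        d=[.012,.012,.008,.08]; sx=np.array([p]+[np.array(p)+np.eye(4)[i]*d[i]*(1 if k%2==0 else -.6) for i in range(4)])
        best=minimize(f,p,method='Nelder-Mead',options=dict(initial_simplex=sx,xatol=1e-5,fatol=1e-5,maxiter=400))
    return best.x,best.fun
def region(l,n):
    r=outline_of(l,n); return r[0]['region'].astype(bool) if r else None
E
cat > run1.py <<'E'
from fit import *
np.set_printoptions(precision=4,suppress=True)
G={}
for n in('top','side'):
    snap(n)
    for l in M: 
        r=outline_of(l,n); G[l,n]=r[0]['region'].astype(bool); print(l,n,[(round(q['score'],2),[int(v) for v in q['rect']]) for q in r[:2]])
    js=outline_of('jar_a',n); j=np.zeros((400,640),bool)
    for q in js:
        if q['score']>.3: j|=q['region'].astype(bool); print('jar',n,q['rect'])
    G['jar',n]=cv2.dilate(j.astype(np.uint8),np.ones((3,3)))>0
import pickle;pickle.dump(G,open('G.pkl','wb'))
C=('top','side'); m=lambda l:{n:G[l,n] for n in C}
p,f=fit(M['tray'],m('tray'),[.53,-.35,0,.4]);print('tray',p,f)
print('  z0',*fit(M['tray'],m('tray'),[p[0],p[1],0,p[3]],False))
p,f=fit(M['square_center'],m('square_center'),[.51,.37,.029,-.12]);print('square',p,f)
print('  z29',*fit(M['square_center'],m('square_center'),[p[0],p[1],.029,p[3]],False))
p,f=fit(M['sander_center'],m('sander_center'),[.545,-.04,.043,-.05]);print('sander',p,f)
print('  z43',*fit(M['sander_center'],m('sander_center'),[p[0],p[1],.043,p[3]],False))
u={n:G['plinth',n]|G['cradle',n]|G['sander_center',n] for n in C}
def pb(off): return M['plinth']+[b+[0,off,.018] for b in M['cradle']]
ig={n:G['jar',n]|cv2.dilate(G['sander_center',n].astype(np.uint8),np.ones((3,3)))>0 for n in C}
for off in (0.02,.03,.04): print('plinth',off,*fit(pb(off),u,[.553,0,0,-.06],True,ig),*fit(pb(off),u,[.553,0,0,-.06],False,ig))
p,f=fit(M['cradle'],m('cradle'),[.55,.035,.018,-.05]);print('cradle',p,f)
E
python3 run1.py
```

```text
plinth top [(0.6, [288, 200, 371, 249]), (0.41, [331, 207, 358, 249])]
cradle top [(0.54, [313, 205, 323, 238])]
sander_center top [(0.62, [335, 206, 357, 247]), (0.58, [421, 195, 494, 280])]
square_center top [(0.97, [174, 182, 222, 239])]
tray top [(0.71, [419, 196, 493, 280])]
jar top [275.9, 251.8, 291.5, 267.0]
jar top [325.7, 272.6, 339.5, 288.8]
jar top [345.1, 182.1, 364.8, 197.6]
plinth side [(0.96, [302, 178, 375, 252])]
cradle side [(0.6, [317, 204, 353, 228]), (0.47, [347, 116, 415, 157])]
sander_center side [(0.81, [320, 184, 367, 215])]
square_center side [(0.82, [242, 311, 328, 370]), (0.59, [348, 114, 418, 157])]
tray side [(0.95, [348, 111, 415, 156])]
jar side [307.1, 170.6, 321.9, 198.3]
jar side [356.0, 247.8, 372.1, 269.2]
jar side [387.6, 208.8, 407.0, 232.5]Traceback (most recent call last):
  File "run1.py", line 14, in <module>
    p,f=fit(M['tray'],m('tray'),[.53,-.35,0,.4]);print('tray',p,f)
        ~~~^^^^^^^^^^^^^^^^^^^^^^^^^^^^^^^^^^^^^
  File "fit.py", line 29, in fit
    best=minimize(f,p,method='Nelder-Mead',options=dict(initial_simplex=sx,xatol=1e-5,
[... 288 characters left out ...]
er(n,bs,p,roi)-m,(0,0),.8))).sum()/m.sum() for n,(roi,m,w) in T.items())
  File "fit.py", line 24, in <genexpr>
    return sum((w*np.abs(cv2.GaussianBlur(render(n,bs,p,roi)-m,(0,0),.8))).sum()/m.sum() for n,(roi,m,w) in T.items())
                                          ~~~~~~^^^^^^^^^^^^
  File "fit.py", line 13, in render
    q=np.array([proj(n,R@v+[x,y,z]) for v in B]); q=(q+0.5-[l,t])*S-0.5
                ~~~~^^^^^^^^^^^^^^^
  File "h.py", line 20, in proj
    K,P=KP(n); p=K@(P[:3,:3].T@(np.asarray(X)-P[:3,3])); return p[:2]/p[2]
        ~~^^^
  File "h.py", line 8, in KP
    c=calibration(n); f=200/np.tan(np.radians(c['fovy'])/2)
ValueError: time passes only in moves, steps and waits
```

```bash
python3 - <<'E'
s=open('h.py').read()
s=s.replace("def KP(n):\n","_C={}\ndef KP(n):\n    if n not in _C: _C[n]=_KP(n)\n    return _C[n]\ndef _KP(n):\n")
open('h.py','w').write(s)
r=open('run1.py').read()
a=r.index("G={}");b=r.index("C=('top'")
r=r[:a]+'''import pickle;G=pickle.load(open('G.pkl','rb'))
k=lambda s:np.ones((s,s),np.uint8)
I={n:cv2.imread(f'pics/{n}0.png') for n in('top','side')}
def gc(n,m):
    m=m.astype(np.uint8); g=np.full(m.shape,cv2.GC_BGD,np.uint8)
    g[cv2.dilate(m,k(21))>0]=cv2.GC_PR_BGD; g[cv2.dilate(m,k(5))>0]=cv2.GC_PR_FGD; g[cv2.erode(m,k(7))>0]=cv2.GC_PR_FGD
    cv2.grabCut(I[n],g,None,np.zeros((1,65)),np.zeros((1,65)),5,cv2.GC_INIT_WITH_MASK)
    return (g==1)|(g==3)
H={}
for n in I:
    U=G['plinth',n]|G['cradle',n]|G['sander_center',n]
    H['U',n]=gc(n,U);H['tray',n]=gc(n,cv2.morphologyEx(G['tray',n].astype(np.uint8),cv2.MORPH_CLOSE,k(15)));H['square_center',n]=gc(n,G['square_center',n])
    H['sander_center',n]=G['sander_center',n];H['cradle',n]=G['cradle',n]
out=[]
for n in I:
    v=I[n].copy()
    for l in('U','tray','square_center'):
        c,_=cv2.findContours(H[l,n].astype(np.uint8),0,1);cv2.drawContours(v,c,-1,(0,255,0),1)
    out.append(v)
v=np.vstack([out[0][170:290,160:500],out[1][100:380,180:520][:,:]])
cv2.imwrite('pics/gc.png',cv2.resize(v,None,fx=1.45,fy=1.45,interpolation=0))
'''+r[b:].replace("G['plinth',n]|G['cradle',n]|G['sander_center',n] for","H['U',n] for").replace("{n:G[l,n] for","{n:H[l,n] for")
open('run1.py','w').write(r)
E
time python3 run1.py
```

```text
tray [ 0.5194 -0.3384 -0.0066  0.405 ] 0.1418856388157504
  z0 [ 0.5192 -0.3352  0.0048  0.4083] 0.15923773143639097
square [ 0.5187  0.3687  0.0143 -0.1279] 0.3374903220204879
  z29 [ 0.5178  0.3677  0.036  -0.1538] 0.47542916488482323
sander [ 0.5442 -0.0409  0.0285  0.0161] 0.14479765798042912
  z43 [ 0.5433 -0.039   0.046   0.0097] 0.34658034492907264
plinth 0.02 [ 0.5513 -0.0029 -0.0135 -0.0845] 0.09712605004444391 [ 0.5498  0.0003  0.0048 -0.0718] 0.15878304622588857
plinth 0.03 [ 0.5513 -0.0029 -0.0135 -0.0845] 0.09712605004444391 [ 0.5498  0.0003  0.0048 -0.0718] 0.15878304622588857
plinth 0.04 [ 0.5513 -0.0029 -0.0135 -0.0845] 0.09712605004444391 [ 0.5498  0.0003  0.0048 -0.0718] 0.15878304622588857
cradle [ 0.5537  0.0345  0.0056 -0.1091] 0.20760537637917859
real	0m16.699s
user	0m16.743s
sys	0m0.430s
```

View pics/gc.png

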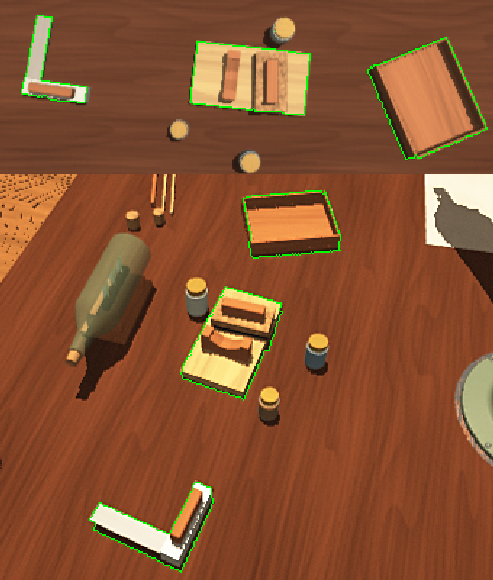

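```bash
python3 - <<'E'
r=open('run1.py').read()
a=r.index("p,f=fit(M['tray']")
r=r[:a]+'''
import cv2
u={n:H['U',n] for n in C}
ig={n:G['jar',n]|cv2.dilate(G['sander_center',n].astype(np.uint8),k(3))>0 for n in C}
pickle.dump((H,ig),open('H.pkl','wb'))
pb=M['plinth']+[b+[0,.033,.018] for b in M['cradle']]
for nm,bs,mm,p0,g in (('tray',M['tray'],m('tray'),[.519,-.34,0,.405],{}),('square',M['square_center'],m('square_center'),[.518,.368,.029,-.128],{}),('plinth',pb,u,[.551,-.003,0,-.08],ig)):
    for n in C: print(nm,n,*fit(bs,{n:mm[n]},p0,False,g),'freez',*fit(bs,{n:mm[n]},p0,True,g))
'''
open('run2.py','w').write(r)
E
# exact fixed z
sed -i 's/    return best.x,best.fun/    if not freez: best.x[2]=p0[2]\n    return best.x,best.fun/' fit.py
python3 run2.py
```

```text
tray top [ 0.5209 -0.3392  0.      0.4026] 0.055257530168201716 freez [ 0.5209 -0.3376  0.0033  0.4055] 0.05465668711450833
tray side [ 0.516  -0.3286  0.      0.3755] 0.07677324705579704 freez [ 0.5159 -0.3297 -0.0013  0.3703] 0.07663701361462535
square top [ 0.52    0.3636  0.029  -0.1289] 0.08624051804122015 freez [ 0.5195  0.3619  0.0334 -0.1249] 0.08711491645993198
square side [ 0.5141  0.3738  0.029  -0.1605] 0.18938625714742208 freez [ 0.5127  0.3752  0.0361 -0.1568] 0.1837059617400575
plinth top [ 0.5515 -0.0022  0.     -0.0853] 0.017048642344225547 freez [ 0.5519 -0.0028 -0.0057 -0.085 ] 0.014975310320815524
plinth side [ 0.5451  0.0071  0.     -0.0867] 0.03951314145489434 freez [ 0.5426  0.0196  0.0176 -0.0854] 0.02266844016584144
```

The outlines fit well. The top view gives single-view heights of about 33, 3 and −6 mm, where the true values are 29, 0 and 0. The side camera is offset by about (−6, +10) mm, so I'll move above the sander and use the gripper itself as a reference.

```bash
R='x'
python3 -m inch '[[0.0243,-0.0191,0.0015,0,0,0,0.4],[0.0243,-0.0191,0.0015,0,0,0,0.4],[0.0243,-0.0191,0.0015,0,0,0,0.4],[0.0243,-0.0191,0.0015,0,0,0,0.4],[0.0243,-0.0191,0.0015,0,0,0,0.4]]' 40
python3 -m inch '[[0.0243,-0.0191,0.0015,0,0,0,0.4],[0.0243,-0.0191,0.0015,0,0,0,0.4],[0.0243,-0.0191,0.0015,0,0,0,0.4],[0.0243,-0.0191,0.0015,0,0,0,0.4],[0.0243,-0.0191,0.0015,0,0,0,0.4]]'
python3 -m inch '[[0.0243,-0.0191,0.0015,0,0,0,0.4],[0.0243,-0.0191,0.0015,0,0,0,0.4],[0.0243,-0.0191,0.0015,0,0,0,0.4],[0.0243,-0.0191,0.0015,0,0,0,0.4],[0.0243,-0.0191,0.0015,0,0,0,0.4]]'
python3 -m inch '[[0.0243,-0.0191,0.0015,0,0,0,0.4],[0.0243,-0.0191,0.0015,0,0,0,0.4],[0.0243,-0.0191,0.0015,0,0,0,0.4],[0.0243,-0.0191,0.0015,0,0,0,0.4],[0.0243,-0.0191,0.0015,0,0,0,0.4]]'
python3 -m inch '[[0,0,0.03,0,0,0.12,0.4],[0,0,0.03,0,0,0.12,0.4],[0,0,0.02,0,0,0.12,0.4],[0,0,0,0,0,0,0.4],[0,0,0,0,0,0,0.4]]'
python3 - <<'E'
from h import *
s=telemetry.observe();print({k:np.round(s[k],4) for k in('clock','position','tool_rot','force','grip_width')})
for n in('top','side'):
    p=proj(n,s['position']);print(n,p)
    im=snap(n)
    cv2.imwrite(f'pics/{n}1.png',cv2.resize(np.ascontiguousarray(im[130:280,240:440,::-1]),None,fx=3,fy=3,interpolation=2))
a=np.hstack([cv2.imread('pics/top1.png'),cv2.imread('pics/side1.png')])
cv2.imwrite('pics/both1.png',cv2.resize(a,(800,300)))
E
```

```text
clock: 2.2
position: [0.3158, -0.4413, 0.2238]
tool_rot: [3.141, -0.0, 0.394]
force: [1.3, -0.3, 0.4]
grip_width: 0.0516
finger_force: 0.0
clock: 2.7
position: [0.3915, -0.3065, 0.2164]
tool_rot: [3.141, -0.0, 0.394]
force: [0.6, 0.2, -0.2]
grip_width: 0.0512
finger_force: 0.0
clock: 3.2
position: [0.467, -0.1716, 0.2089]
tool_rot: [3.141, -0.0, 0.394]
force: [0.8, 0.1, -0.4]
grip_width: 0.0512
finger_force: 0.0
clock: 3.7
position: [0.5426, -0.0368, 0.2014]
tool_rot: [3.141, -0.0, 0.394]
force: [0.3, -0.6, -0.2]
grip_width: 0.0509
finger_force: 0.0
clock: 4.2
position: [0.5422, -0.0378, 0.1218]
tool_rot: [3.142, 0.0, 0.038]
force: [0.3, -0.2, 0.8]
grip_width: 0.0514
finger_force: 0.0
{'clock': np.float64(4.2), 'position': array([ 0.5422, -0.0378,  0.1218]), 'tool_rot': array([3.1416, 0.    , 0.0377]), 'force': array([ 0.3327, -0.2206,  0.8108]), 'grip_width': np.float64(0.0514)}
top [348.79389773 224.90023581]
side [347.82481258 173.62641596]
```

View pics/side1.png

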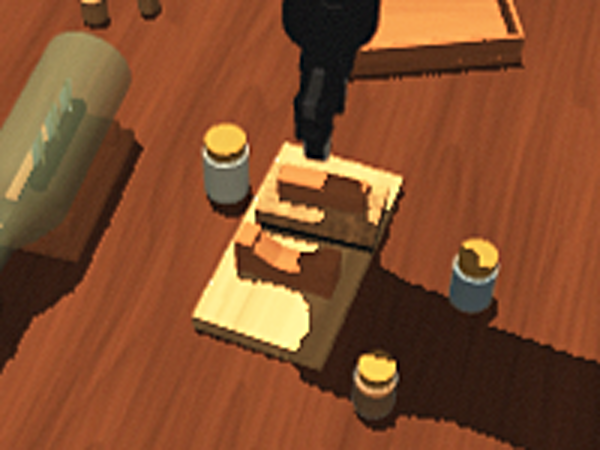

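Run:
```python
from h import *
for X in([.542,-.008,.128],[.542,-.008,.123],[.542,-.004,.128],[.552,-.008,.128],[.532,-.008,.128]): print(X,proj('side',X))
# rib in the first pictures: observed rib-top ends from side0 (to compare)
for z in (.068,): print([proj(n,[.543,-.039,z]) for n in('top','side')])
```

```text
[0.542, -0.008, 0.128] [344.86517321 180.24608419]
[0.542, -0.008, 0.123] [344.80100946 181.58458592]
[0.542, -0.004, 0.128] [344.43559145 181.3761346 ]
[0.552, -0.008, 0.128] [341.029873   179.38575332]
[0.532, -0.008, 0.128] [348.71512747 181.10970223]
[array([347.08393816, 225.67307396]), array([346.90865632, 187.13034919])]
```

View pics/top1.png

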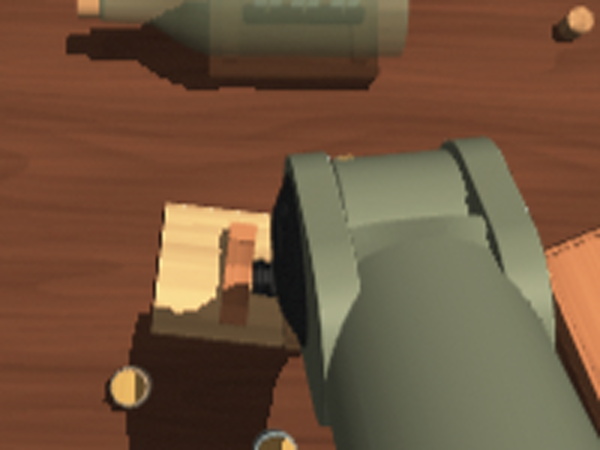

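The finger tip shows at about (345.7,182.7) in the side view, against a prediction of (345,181), so the calibration holds to a few mm here. The rib sits between the fingers, so I'll descend and grip.

```bash
python3 -m inch '[[0,0,0.025,0,0,0,0.4],[0,0,0.025,0,0,0,0.4],[0,0,0.015,0,0,0,0.4],[0,0,0.008,0,0,0,0.4],[0,0,0,0,0,0,0.4]]' 40
python3 -m inch '[[0,0,0,0,0,0,1],[0,0,0,0,0,0,1],[0,0,0,0,0,0,1],[0,0,0,0,0,0,1],[0,0,0,0,0,0,1]]' 60
python3 -m inch '[[0,0,-0.01,0,0,0,1],[0,0,-0.02,0,0,0,1],[0,0,-0.03,0,0,0,1],[0,0,-0.03,0,0,0,1],[0,0,0,0,0,0,1]]'
```

```text
clock: 4.8
position: [0.5421, -0.038, 0.0484]
tool_rot: [-3.141, 0.0, 0.035]
force: [0.3, 0.0, 0.5]
grip_width: 0.0507
finger_force: 0.0
clock: 5.3
position: [0.5428, -0.038, 0.0495]
tool_rot: [3.142, -0.002, 0.034]
force: [-1.6, -0.3, 9.3]
grip_width: 0.0207
finger_force: 59.2
clock: 5.8
position: [0.5439, -0.038, 0.1427]
tool_rot: [3.141, -0.006, 0.034]
force: [0.3, 0.5, -1.5]
grip_width: 0.0206
finger_force: 59.1
```

```bash
python3 -m inch '[[-0.0035,0.0297,0,0,0,0,1],[-0.0035,0.0297,0,0,0,0,1],[-0.0035,0.0297,0,0,0,0,1],[-0.0035,0.0297,0,0,0,0,1],[-0.0035,0.0297,0,0,0,0,1]]' 
python3 -m inch '[[-0.0035,0.0297,0,0,0,0,1],[-0.0035,0.0297,0,0,0,0,1],[-0.0035,0.0297,0,0,0,0,1],[-0.0035,0.0297,0,0,0,0,1],[-0.0035,0.0297,0,0,0,0,1]]' 
python3 -m inch '[[0,0,0,0,0,-0.122,1],[0,0,0,0,0,-0.122,1],[0,0,0,0,0,-0.122,1],[0,0,0,0,0,0,1],[0,0,0,0,0,0,1]]'
python3 - <<'E'
from h import *
im=snap('side'); cv2.imwrite('pics/side2.png',cv2.resize(np.ascontiguousarray(im[60:260,260:480,::-1]),None,fx=2.5,fy=2.5,interpolation=2))
E
```

```text
clock: 6.3
position: [0.5292, -0.1881, 0.1384]
tool_rot: [-3.142, 0.0, 0.034]
force: [-0.2, -0.2, -2.1]
grip_width: 0.0211
finger_force: 59.0
clock: 6.8
position: [0.5166, -0.3371, 0.1384]
tool_rot: [-3.141, 0.0, 0.034]
force: [-0.2, 0.8, -2.0]
grip_width: 0.0204
finger_force: 59.0
clock: 7.3
position: [0.5169, -0.336, 0.1383]
tool_rot: [-3.141, 0.0, 0.396]
force: [0.2, -0.0, -0.6]
grip_width: 0.0207
finger_force: 59.1
```

View pics/side2.png

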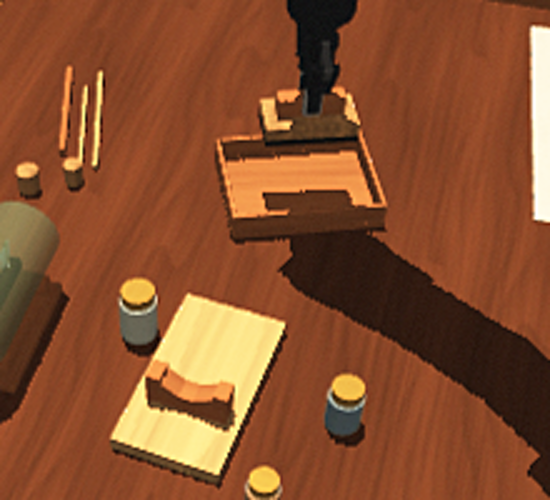

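The plinth is clear and the block hangs above the tray with its shadow on the tray floor. I'll lower it and release.

```bash
python3 -m inch '[[0,0,0.025,0,0,0,1],[0,0,0.025,0,0,0,1],[0,0,0.025,0,0,0,1],[0,0,0.015,0,0,0,1],[0,0,0.006,0,0,0,1]]' 
python3 -m inch '[[0,0,0.003,0,0,0,1],[0,0,0.002,0,0,0,1],[0,0,0,0,0,0,1],[0,0,0,0,0,0,0.4],[0,0,0,0,0,0,0.4]]' 
python3 -m inch '[[0,0,0,0,0,0,0.4],[0,0,-0.02,0,0,0,0.4],[0,0,-0.03,0,0,0,0.4],[0,0,-0.04,0,0,0,0.4],[0,0,-0.04,0,0,0,0.4]]'
```

```text
clock: 7.85
position: [0.5166, -0.3355, 0.041]
tool_rot: [-3.14, 0.001, 0.399]
force: [-0.8, 0.7, -1.7]
grip_width: 0.0205
finger_force: 59.0
clock: 8.35
position: [0.5174, -0.3362, 0.0379]
tool_rot: [3.141, -0.001, 0.4]
force: [0.4, 0.1, 0.2]
grip_width: 0.0488
finger_force: 0.0
clock: 8.85
position: [0.5168, -0.3358, 0.1687]
tool_rot: [-3.141, 0.0, 0.4]
force: [0.0, -0.5, -0.2]
grip_width: 0.0513
finger_force: 0.0
```

```bash
cat > run3.py <<'E'
from fit import *
np.set_printoptions(precision=4,suppress=True)
import pickle; H,ig=pickle.load(open('H.pkl','rb'))
for n in('top','side'):
    im=snap(n,n+'3.png')
    for l in ('jar_a','cradle','sander_center','square_center','tray'):
        for q in landmark_of(l,n)[:3]: print(n,l,round(q['score'],2),atz(n,q['xy'],dict(jar_a=0,cradle=.018,sander_center=.031,square_center=.029,tray=0)[l]))
    for q in outline_of('cradle',n)[:1]:
        print(n,'cradlefit',*fit(M['cradle'],{n:q['region'].astype(bool)},[.553,.033,.018,-.085],False))
    for q in outline_of('sander_center',n)[:1]:
        print(n,'sanderfit',q['score'],*fit(M['sander_center'],{n:q['region'].astype(bool)},[.517,-.335,.031,.4],False))
v=cv2.resize(cv2.imread('pics/top3.png')[185:285,280:500],None,fx=3.6,fy=3.6,interpolation=2)
def dr(B,p,col):
    c,s=np.cos(p[3]),np.sin(p[3]);R=np.array([[c,-s,0],[s,c,0],[0,0,1]])
    P=[proj('top',R@b+p[:3]) for b in B]; P=[((a+.5-[280,185])*3.6-.5).astype(int) for a in P]
    for i in range(8):
        for j in(1,2,4):
            if i^j>i: cv2.line(v,tuple(map(int,P[i])),tuple(map(int,P[i^j])),col,1)
pl=np.array([.5515,-.0022,0,-.0853]);dr(M['plinth'][0],pl,(0,255,0))
for off in(.03,.035):
    dr(box(-45,45,-12,12,0,40),pl+[.0853*off,off,.018,0],(255,0,0) if off==.03 else (0,0,255))
cv2.imwrite('pics/ov3.png',v)
E
python3 run3.py
```

```text
top jar_a 0.63 [ 0.6456 -0.0598  0.    ]
top jar_a 0.61 [0.4474 0.1291 0.    ]
top jar_a 0.56 [ 0.3998 -0.0078  0.    ]
top cradle 0.74 [0.546  0.0293 0.018 ]
top cradle 0.68 [0.5464 0.0026 0.018 ]
top sander_center 0.68 [ 0.5168 -0.341   0.031 ]
top square_center 0.91 [0.5132 0.3629 0.029 ]
top tray 0.92 [ 0.5275 -0.3493  0.    ]
top cradlefit [ 0.5547  0.0345  0.018  -0.0794] 0.13565165718391997
top sanderfit 0.86 [ 0.5192 -0.3373  0.031   0.3596] 0.12828344606193243
side jar_a 0.89 [ 0.6426 -0.0477  0.    ]
side jar_a 0.75 [0.3924 0.0062 0.    ]
side jar_a 0.62 [0.4478 0.1373 0.    ]
side cradle 0.6 [0.5544 0.0438 0.018 ]
side cradle 0.32 [0.7735 0.0524 0.018 ]
side square_center 0.81 [0.5214 0.3671 0.029 ]
side tray 0.69 [ 0.5102 -0.3309  0.    ]
side cradlefit [ 0.5503  0.0416  0.018  -0.098 ] 0.1130323256321723
side sanderfit 0.8 [ 0.5138 -0.3271  0.031   0.3523] 0.10921888091657339
```

View pics/ov3.png

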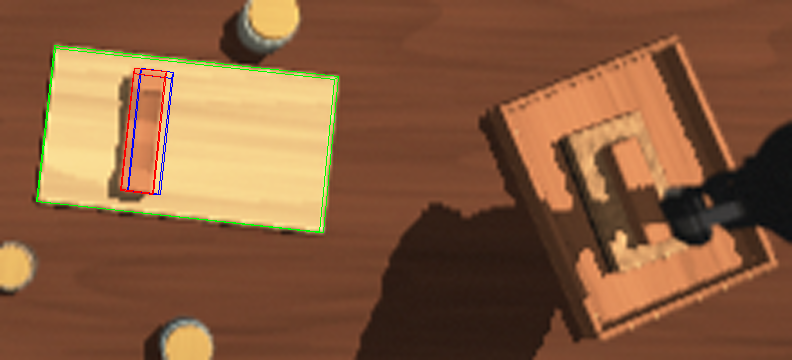

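The block lies flat and centred in the tray. Comparing with the robot's position shows the top view is accurate to about 2 mm and the side view is off by about 9 mm, so I'll trust the top view. The green plinth overlay matches, and the cradle offset is about 35–36 mm. Next is the square, with the tool yaw at square yaw + 90° ≈ 1.44.

```bash
python3 -m inch '[[0,0,-0.01,0,0,-0.13,0.4],[0,0,-0.01,0,0,-0.13,0.4],[0,0,-0.01,0,0,-0.13,0.4],[0,0,0,0,0,-0.13,0.4],[0,0,0,0,0,-0.13,0.4]]' 
python3 -m inch '[[0,0,0,0,0,-0.13,0.4],[0,0,0,0,0,-0.13,0.4],[0,0,0,0,0,-0.13,0.4],[0.0351,-0.0045,0,0,0,0,0.4],[0.0351,-0.0045,0,0,0,0,0.4]]' 
python3 -m inch '[[0.0351,-0.0045,0,0,0,0,0.3],[0.0351,-0.0045,0,0,0,0,0.3],[0.0351,-0.0045,0,0,0,0,0.3],[0.0351,-0.0045,0,0,0,0,0.3],[0.0351,-0.0045,0,0,0,0,0.3]]' 
python3 -m inch '[[0.0351,-0.0045,0,0,0,0,0.3],[0.0351,-0.0045,0,0,0,0,0.3],[0.0351,-0.0045,0,0,0,0,0.3],[0.0351,-0.0045,0,0,0,0,0.3],[0.0351,-0.0045,0,0,0,0,0.3]]' 
python3 -m inch '[[0.0351,-0.0045,0,0,0,0,0.3],[0.0351,-0.0045,0,0,0,0,0.3],[0.0351,-0.0045,0,0,0,0,0.3],[0.0351,-0.0045,0,0,0,0,0.3],[0.0351,-0.0045,0,0,0,0,0.3]]' 
python3 -m inch '[[0.0351,-0.0045,0,0,0,0,0.3],[0.0351,-0.0045,0,0,0,0,0.3],[0.0351,-0.0045,0,0,0,0,0.3],[0,0,0,0,0,0,0.3],[0,0,0,0,0,0,0.3]]'
```

```text
clock: 10.15
position: [0.5172, -0.3361, 0.1976]
tool_rot: [3.141, 0.0, 1.055]
force: [-1.5, -0.3, -0.8]
grip_width: 0.0511
finger_force: 0.0
clock: 10.65
position: [0.5169, -0.2649, 0.197]
tool_rot: [-3.141, -0.0, 1.438]
force: [1.0, 0.9, -0.7]
grip_width: 0.0513
finger_force: 0.0
clock: 11.15
position: [0.5178, -0.0869, 0.1974]
tool_rot: [3.141, 0.0, 1.44]
force: [0.6, 0.5, 0.4]
grip_width: 0.0595
finger_force: 0.0
clock: 11.65
position: [0.5185, 0.09, 0.1974]
tool_rot: [3.141, 0.0, 1.44]
force: [1.0, -0.8, -0.2]
grip_width: 0.0601
finger_force: 0.0
clock: 12.15
position: [0.5191, 0.267, 0.1974]
tool_rot: [3.141, 0.0, 1.44]
force: [-0.0, -0.9, -0.3]
grip_width: 0.0598
finger_force: 0.0
clock: 12.65
position: [0.5192, 0.3723, 0.1969]
tool_rot: [-3.141, 0.0, 1.441]
force: [-0.4, -1.0, -0.5]
grip_width: 0.0598
finger_force: 0.0
```

```bash
python3 -m inch '[[0,0,0.03,0,0,0,0.3],[0,0,0.03,0,0,0,0.3],[0,0,0.03,0,0,0,0.3],[0,0,0.03,0,0,0,0.3],[0,0,0.02,0,0,0,0.3]]' 
python3 -m inch '[[0,0,0.013,0,0,0,0.3],[0,0,0.006,0,0,0,0.3],[0,0,0,0,0,0,0.3],[0,0,0,0,0,0,1],[0,0,0,0,0,0,1]]' 60
python3 -m inch '[[0,0,0,0,0,0,1],[0,0,0,0,0,0,1],[0,0,0,0,0,0,1],[0,0,0,0,0,0,1],[0,0,0,0,0,0,1]]' 80
python3 - <<'E'
from fit import *
np.set_printoptions(precision=4,suppress=True)
s=telemetry.observe();print(s['position'],s['tool_rot'])
for n in('top','side'):
    snap(n,n+'4.png')
    for l in('square_center','blade_edge','stock_face'):
        for q in landmark_of(l,n)[:1]: print(n,l,q['score'],atz(n,q['xy'],dict(square_center=.029,blade_edge=.0215,stock_face=.015)[l]))
v=np.hstack([cv2.imread('pics/top4.png')[160:270,120:280],cv2.imread('pics/side4.png')[290:400,210:370]])
cv2.imwrite('pics/v4.png',cv2.resize(v,None,fx=2.5,fy=2.5,interpolation=2))
E
```

```text
clock: 13.15
position: [0.5196, 0.3697, 0.0554]
tool_rot: [-3.141, 0.002, 1.438]
force: [-0.2, -0.4, 0.1]
grip_width: 0.0601
finger_force: 0.0
clock: 13.65
position: [0.5201, 0.372, 0.0393]
tool_rot: [3.141, -0.001, 1.44]
force: [-0.7, 0.7, -0.4]
grip_width: 0.032
finger_force: 0.0
clock: 14.15
position: [0.5195, 0.3721, 0.0392]
tool_rot: [3.141, -0.0, 1.44]
force: [-3.3, -1.1, 9.0]
grip_width: 0.0159
finger_force: 78.1
[0.5195 0.3721 0.0392] [ 3.1412 -0.0004  1.4399]
top square_center 0.66 [0.5235 0.3706 0.029 ]
top blade_edge 0.81 [0.6042 0.4143 0.0215]
top stock_face 0.78 [0.5332 0.3646 0.015 ]
side square_center 0.62 [0.3911 0.0292 0.029 ]
side blade_edge 0.89 [0.5977 0.4204 0.0215]
side stock_face 0.81 [0.526  0.3613 0.015 ]
```

View pics/v4.png

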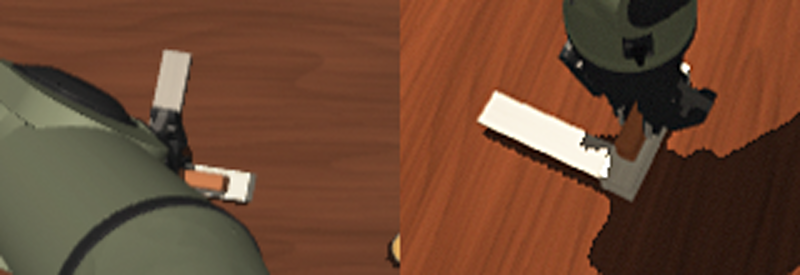

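The blade and stock sit squarely in the grip. The opening reads 15.9 mm on the 18 mm rib, the same kind of under-reading as on the block. Next I'll lift, carry to a pre-contact pose, and look.

```bash
python3 -m inch '[[0,0,-0.01,0,0,0,1],[0,0,-0.025,0,0,0,1],[0,0,-0.03,0,0,-0.023,1],[0,0,-0.03,0,0,-0.023,1],[0,0,-0.01,0,0,0,1]]' 100
python3 -m inch '[[-0.02,-0.001,0,0,0,0,1],[-0.0342,-0.0019,0,0,0,0,1],[-0.0342,-0.0019,0,0,0,0,1],[-0.0342,-0.0019,0,0,0,0,1],[-0.0342,-0.0019,0,0,0,0,1]]' 
python3 -m inch '[[-0.0342,-0.0019,0,0,0,0,1],[-0.0342,-0.0019,0,0,0,0,1],[-0.0342,-0.0019,0,0,0,0,1],[-0.0342,-0.0019,0,0,0,0,1],[-0.0342,-0.0019,0,0,0,0,1]]' 
python3 -m inch '[[-0.0342,-0.0019,0,0,0,0,1],[-0.0142,-0.0009,0,0,0,0,1],[0,0,0,0,0,0,1],[0,0,0,0,0,0,1]]'
python3 - <<'E'
from fit import *
np.set_printoptions(precision=4,suppress=True)
s=telemetry.observe();print(s['position'],s['tool_rot'],s['force'],s['moment'])
for n in('top','side'): snap(n,n+'5.png')
v=np.hstack([cv2.imread('pics/top5.png')[165:295,255:415],cv2.imread('pics/side5.png')[140:270,270:430]])
cv2.imwrite('pics/v5.png',cv2.resize(v,None,fx=2.5,fy=2.5,interpolation=2))
E
```

```text
clock: 15.05
position: [0.5205, 0.3725, 0.1467]
tool_rot: [3.139, -0.003, 1.486]
force: [-1.0, 0.1, -2.8]
grip_width: 0.0156
finger_force: 98.4
clock: 15.55
position: [0.4971, 0.2147, 0.1429]
tool_rot: [-3.141, 0.0, 1.485]
force: [1.5, 0.2, -2.8]
grip_width: 0.016
finger_force: 98.1
clock: 16.05
position: [0.4731, 0.0452, 0.1431]
tool_rot: [-3.141, 0.0, 1.485]
force: [0.4, -0.0, -3.7]
grip_width: 0.0155
finger_force: 98.1
clock: 16.45
position: [0.4668, -0.0011, 0.1432]
tool_rot: [-3.142, -0.0, 1.485]
force: [0.9, 0.6, -3.4]
grip_width: 0.0158
finger_force: 98.2
[ 0.4668 -0.0011  0.1432] [-3.1415 -0.0003  1.4849] [ 0.8755  0.6369 -3.415 ] [ 0.0673 -0.0188  0.0307]
```

View pics/v5.png

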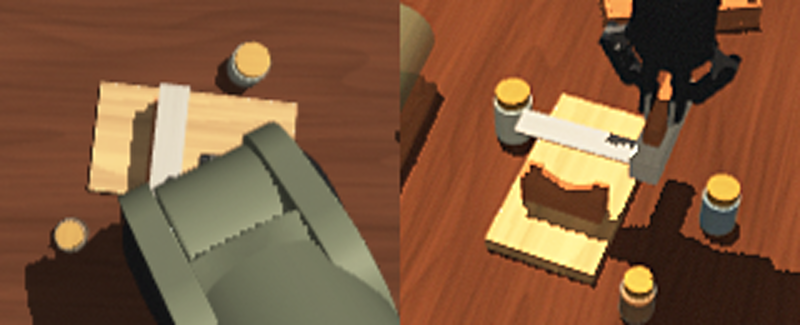

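```bash
python3 -m inch '[[-0.017,-0.0008,0,0,0,0,1],[-0.017,-0.0007,0,0,0,0,1],[0,0,0,0,0,0,1],[0,0,0,0,0,0,1]]'
cat > blade.py <<'E'
from fit import *
import sys
np.set_printoptions(precision=4,suppress=True)
s=telemetry.observe();T=s['position'];yaw=s['tool_rot'][2]-np.pi/2
im=snap('top',sys.argv[1])
hsv=cv2.cvtColor(im,cv2.COLOR_RGB2HSV)
w=((hsv[:,:,1]<70)&(hsv[:,:,2]>120)).astype(np.uint8); w[:, :300]=0; w[:,400:]=0; w[:175]=0; w[260:]=0
k,lab,st,_=cv2.connectedComponentsWithStats(w); i=1+np.argmax(st[1:,4]); m=lab==i; print('area',st[i])
zt=T[2]-.0392+.029-.006
# blade only: fit left/right edge rows
ys=np.arange(st[i][1]+4,st[i][1]+st[i][3]-4)
P=np.array([(np.nonzero(m[y])[0].min()-.5,np.nonzero(m[y])[0].max()+.5,y) for y in ys])
for j,nm in((0,'outer'),(1,'inner')):
    X=np.array([atz('top',(p[j],p[2]),zt) for p in P]); a=np.polyfit(X[:,0],X[:,1],1); r=np.abs(X[:,1]-np.polyval(a,X[:,0])); a=np.polyfit(X[r<.003][:,0],X[r<.003][:,1],1)
    print(nm,'yaw',np.arctan(a[0]),'resid',r.max(),'tool-yaw',yaw,'y at TCP x',np.polyval(a,T[0]))
    n=np.array([-np.sin(yaw),np.cos(yaw)]); q=np.array([T[0]+.07,np.polyval(a,T[0]+.07)]); print('   offset of edge from TCP along sq y',(q-T[:2])@n)
xs=[atz('top',((P[:,0].mean()+P[:,1].mean())/2,st[i][1]-.5),zt)];print('far end',xs, 'TCP',T)
cv2.imwrite('pics/m.png',m*255)
E
python3 blade.py top6.png
```

```text
clock: 16.95
position: [0.4626, -0.0343, 0.1433]
tool_rot: [3.142, -0.0, 1.486]
force: [0.2, -0.0, -3.9]
grip_width: 0.0159
finger_force: 98.3
area [347 234  53  26 872]
outer yaw -1.0103377504672446 resid 0.01605259966319402 tool-yaw -0.08461728545560931 y at TCP x -0.007791530019404802
   offset of edge from TCP along sq y -0.07879794859288786
inner yaw 0.46058247673181496 resid 0.00931011378064489 tool-yaw -0.08461728545560931 y at TCP x -0.15606179914511067
   offset of edge from TCP along sq y -0.08079080550639123
far end [array([ 0.5222, -0.097 ,  0.1271])] TCP [ 0.4626 -0.0343  0.1433][ WARN:0@1.251] global loadsave.cpp:1063 imwrite_ Unsupported depth image for selected encoder is fallbacked to CV_8U.
```

```bash
python3 - <<'E'
s=open('blade.py').read()
s=s.replace("im=snap('top',sys.argv[1])","im=snap('top',sys.argv[1]) if len(sys.argv)<3 else cv2.imread('pics/'+sys.argv[1])[:,:,::-1].copy()")
s=s.replace("i=1+np.argmax(st[1:,4])","c,sn=np.cos(yaw),np.sin(yaw); b=proj('top',T+[c*.1-sn*.037,sn*.1+c*.037,-.016]); print('pix',b,hsv[int(b[1]),int(b[0])]); i=lab[int(b[1]),int(b[0])]")
s=s.replace("m*255","m.astype(np.uint8)*255")
open('blade.py','w').write(s)
E
python3 blade.py top6.png 1
```

```text
pix [336.1157 215.1069] [ 21  35 231]
area [328 200  16  43 480]
outer yaw -0.08946417805671013 resid 0.001353433177874959 tool-yaw -0.08409006444780598 y at TCP x 0.01806433451456934
   offset of edge from TCP along sq y 0.05153510457025035
inner yaw -0.0802705348757969 resid 0.0012335368737016843 tool-yaw -0.08409006444780598 y at TCP x -0.012821114198195423
   offset of edge from TCP along sq y 0.021404715929190216
far end [array([ 0.6041, -0.0039,  0.1271])] TCP [ 0.4626 -0.034   0.1433]
```

The blade measures 30.1 mm wide with yaw −0.085, and its outer edge is 51.5 mm from the TCP, all as expected. The estimated gaps are about 9 mm to the plinth edge and 12 mm to the cradle. I'll lower it and feel for the plinth.

```bash
python3 -m inch '[[0,0,0.025,0,0,0,1],[0,0,0.025,0,0,0,1],[0,0,0.025,0,0,0,1],[0,0,0.015,0,0,0,1],[0,0,0.008,0,0,0,1]]' 
python3 -m inch '[[0,0,0.004,0,0,0,1],[0,0,0,0,0,0,1],[0,0.002,0,0,0,0,1],[0,0.002,0,0,0,0,1],[0,0,0,0,0,0,1]]' 
python3 -m inch '[[0,0.001,0,0,0,0,1],[0,0.001,0,0,0,0,1],[0,0,0,0,0,0,1]]' 
python3 -m inch '[[0,0.001,0,0,0,0,1],[0,0,0,0,0,0,1],[0,0,0,0,0,0,1]]'
```

```text
clock: 17.5
position: [0.4621, -0.0339, 0.0441]
tool_rot: [-3.14, -0.0, 1.487]
force: [0.8, -0.1, -4.1]
grip_width: 0.0158
finger_force: 98.1
clock: 18.0
position: [0.4671, -0.0355, 0.0418]
tool_rot: [3.14, -0.0, 1.485]
force: [0.0, 0.1, -3.7]
grip_width: 0.0157
finger_force: 98.1
clock: 18.3
position: [0.4686, -0.0356, 0.0413]
tool_rot: [3.141, -0.0, 1.486]
force: [0.2, 0.1, -3.2]
grip_width: 0.016
finger_force: 98.1
clock: 18.6
position: [0.4693, -0.0356, 0.0413]
tool_rot: [-3.141, -0.0, 1.486]
force: [-0.3, 0.5, -3.6]
grip_width: 0.0161
finger_force: 98.1
```

```bash
python3 -m inch '[[0,0.0007,0.0015,0,0,0,1],[0,0,0,0,0,0,1],[0,0,0,0,0,0,1]]' 
for i in 1 2; do :; done
python3 -m inch '[[0,0.0007,0,0,0,0,1],[0,0,0,0,0,0,1]]' 
python3 -m inch '[[0,0.0007,0,0,0,0,1],[0,0,0,0,0,0,1]]'
python3 -m inch '[[0,0.0007,0,0,0,0,1],[0,0,0,0,0,0,1]]'
```

```text
clock: 18.9
position: [0.4702, -0.0356, 0.0398]
tool_rot: [3.142, -0.0, 1.486]
force: [0.8, -0.7, -2.2]
grip_width: 0.0154
finger_force: 98.3
clock: 19.1
position: [0.4708, -0.0357, 0.0398]
tool_rot: [3.142, -0.0, 1.486]
force: [0.7, -0.2, -2.8]
grip_width: 0.0159
finger_force: 98.3
clock: 19.3
position: [0.4713, -0.0358, 0.0398]
tool_rot: [-3.141, 0.0, 1.486]
force: [-3.1, 0.0, -1.2]
grip_width: 0.0158
finger_force: 98.6
clock: 19.5
position: [0.4714, -0.0358, 0.0397]
tool_rot: [-3.14, 0.0, 1.486]
force: [-6.6, 0.8, 2.2]
grip_width: 0.0156
finger_force: 99.0
```

Contact came at x ≈ 0.4713, against 0.4714 predicted. Now I'll ease off slightly and slide toward the cradle.

```bash
python3 -m inch '[[0,-0.0007,0,0,0,0,1],[0.003,0,0,0,0,0,1],[0.003,0,0,0,0,0,1],[0.002,0,0,0,0,0,1],[0,0,0,0,0,0,1]]' 
python3 -m inch '[[0.001,0,0,0,0,0,1],[0,0,0,0,0,0,1]]' 
python3 -m inch '[[0.001,0,0,0,0,0,1],[0,0,0,0,0,0,1]]' 
python3 -m inch '[[0.001,0,0,0,0,0,1],[0,0,0,0,0,0,1]]'
```

```text
clock: 20.0
position: [0.4722, -0.0274, 0.0398]
tool_rot: [3.142, -0.0, 1.486]
force: [-1.7, 2.1, -0.9]
grip_width: 0.0158
finger_force: 98.6
clock: 20.2
position: [0.4723, -0.0267, 0.0398]
tool_rot: [3.142, -0.0, 1.486]
force: [-0.8, -1.6, -1.6]
grip_width: 0.016
finger_force: 98.5
clock: 20.4
position: [0.4724, -0.0258, 0.0398]
tool_rot: [3.142, -0.0, 1.486]
force: [-1.7, -1.4, -2.3]
grip_width: 0.0158
finger_force: 98.5
clock: 20.6
position: [0.4725, -0.0247, 0.0398]
tool_rot: [3.142, -0.0, 1.486]
force: [-1.3, -1.3, -1.0]
grip_width: 0.016
finger_force: 98.5
```

```bash
python3 -m inch '[[0.0007,0,0,0,0,0,1],[0,0,0,0,0,0,1]]' 
python3 -m inch '[[0.0007,0,0,0,0,0,1],[0,0,0,0,0,0,1]]' 
python3 -m inch '[[0.0007,0,0,0,0,0,1],[0,0,0,0,0,0,1]]'
```

```text
clock: 20.8
position: [0.4725, -0.024, 0.0398]
tool_rot: [-3.142, -0.0, 1.486]
force: [-1.1, -0.4, -2.0]
grip_width: 0.0159
finger_force: 98.5
clock: 21.0
position: [0.4726, -0.0233, 0.0398]
tool_rot: [3.142, -0.0, 1.486]
force: [-0.7, -0.7, -2.3]
grip_width: 0.0155
finger_force: 98.5
clock: 21.2
position: [0.4726, -0.0226, 0.0398]
tool_rot: [-3.142, -0.0, 1.486]
force: [-1.3, -0.8, -1.8]
grip_width: 0.0161
finger_force: 98.4
```

```bash
python3 -m inch '[[0.0006,0,0,0,0,0,1],[0,0,0,0,0,0,1]]' |sed -n '2,4p'
python3 -m inch '[[0.0006,0,0,0,0,0,1],[0,0,0,0,0,0,1]]' |sed -n '2,4p'
python3 -m inch '[[0.0006,0,0,0,0,0,1],[0,0,0,0,0,0,1]]'|sed -n '2,4p'
python3 blade.py top7.png
```

```text
position: [0.4727, -0.0221, 0.0398]
tool_rot: [3.142, -0.0, 1.486]
force: [-0.3, -0.8, -2.1]
position: [0.4727, -0.0217, 0.0398]
tool_rot: [-3.142, 0.0, 1.486]
force: [-1.2, -2.5, -2.2]
position: [0.4726, -0.0215, 0.0398]
tool_rot: [-3.141, 0.001, 1.485]
force: [-2.0, -5.5, 0.4]
pix [328.976 214.274] [ 21  32 232]
area [322 201  14  41 380]
outer yaw -0.08787194028267138 resid 0.0014907096812708312 tool-yaw -0.08561126362855376 y at TCP x 0.028605401739447582
   offset of edge from TCP along sq y 0.049770713343483285
inner yaw -0.09881671323094758 resid 0.011395815410620895 tool-yaw -0.08561126362855376 y at TCP x 0.00102536453384601
   offset of edge from TCP along sq y 0.02152165951579573
far end [array([0.6135, 0.0086, 0.0236])] TCP [ 0.4726 -0.0215  0.0398]
```

Blade contact is at y ≈ −0.0217. Now I'll reseat it against the plinth, set it down, relax the forces, and look.

```bash
python3 -m inch '[[0,0.0005,0.0007,0,0,0,1],[0,0,0,0,0,0,1],[0,0,0,0,0,0,1]]'
python3 -m inch '[[-0.0003,0.0005,0,0,0,0,1],[0,0,0,0,0,0,1],[0,0,0,0,0,0,1]]'
python3 - <<'E'
from h import *
s=telemetry.observe();print(s['moment'],s['force'],s['clock'])
for n in('top','side'): snap(n,n+'8.png')
v=np.hstack([cv2.imread('pics/top8.png')[185:265,280:380],cv2.imread('pics/side8.png')[170:250,290:390]])
cv2.imwrite('pics/v8.png',cv2.resize(v,None,fx=4,fy=4,interpolation=2))
E
```

```text
clock: 22.15
position: [0.4727, -0.0216, 0.0391]
tool_rot: [-3.141, 0.001, 1.485]
force: [-5.2, -5.8, 4.0]
grip_width: 0.0157
finger_force: 99.1
clock: 22.45
position: [0.4727, -0.0216, 0.0391]
tool_rot: [-3.14, 0.001, 1.486]
force: [-9.7, -2.5, 8.2]
grip_width: 0.0157
finger_force: 99.6
[-0.52245592  1.44478432 -0.30429139] [-9.70303884 -2.52948077  8.19396628] 22.45
```

View pics/v8.png

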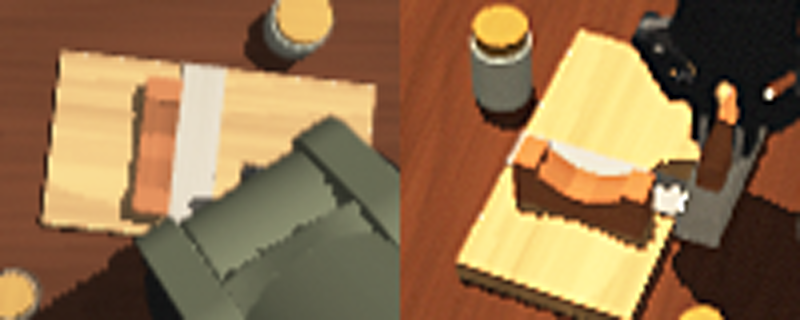

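The blade lies flush along the cradle's right side and the stock against the plinth's near edge. I'll relax and release.

```bash
python3 -m inch '[[-0.0001,-0.0008,-0.0004,0,0,0,1],[0,0,0,0,0,0,1],[0,0,0,0,0,0,0.45],[0,0,0,0,0,0,0.45],[0,0,0,0,0,0,0.45]]' 20
python3 -m inch '[[0,0,-0.01,0,0,0,0.45],[0,0,-0.03,0,0,0,0.45],[0,0,-0.04,0,0,0,0.45],[0,0,-0.04,0,0,0,0.45],[0,0,-0.03,0,0,0,0.45]]'
python3 -m inch '[[0,-0.02,-0.03,0,0,0,0.45],[-0.04,-0.01,0,0,0,0,0.45],[-0.04,0,0,0,0,0,0.45],[-0.04,0,0,0,0,0,0.45],[-0.04,0,0,0,0,0,0.45]]'
python3 -m inch '[[-0.04,0,0,0,0,0,0.45],[-0.04,0,0,0,0,0,0.45],[-0.04,0,0,0,0,0,0.45],[-0.02,0,0,0,0,0,0.45],[0,0,0,0,0,0,0.45]]'
cat > chk.py <<'E'
from fit import *
np.set_printoptions(precision=4,suppress=True)
im=snap('top','top9.png'); snap('side','side9.png')
hsv=cv2.cvtColor(im,cv2.COLOR_RGB2HSV)
S_=lambda p:p
# joint edge residuals: render square model at target pose over plinth and fit white region
w=((hsv[:,:,1]<75)&(hsv[:,:,2]>110)).astype(np.uint8)
b=proj('top',[.56,.015,.023]); k,lab,st,_=cv2.connectedComponentsWithStats(w); i=lab[int(b[1]),int(b[0])]; print(b,i,st[i])
m=cv2.morphologyEx((lab==i).astype(np.uint8),cv2.MORPH_CLOSE,np.ones((11,11),np.uint8))>0
p,f=fit(M['square_center'],{'top':m},[.4725,-.03,.029,-.085],False);print('square',p,f)
a=.0853; d=p[:2]-[.5515,-.0022]; c,s=np.cos(a),np.sin(a); print('local',c*d[0]-s*d[1],s*d[0]+c*d[1],'target -.075,-.036; dyaw',p[3]+a)
v=np.hstack([im[185:265,280:380],cv2.imread('pics/side9.png')[170:250,290:390,::-1]])
cv2.imwrite('pics/v9.png',cv2.resize(v,None,fx=4,fy=4,interpolation=2)[:,:,::-1])
E
python3 chk.py
```

```text
clock: 23.05
position: [0.4732, -0.021, 0.0396]
tool_rot: [3.141, -0.0, 1.486]
force: [-0.4, -0.2, -0.2]
grip_width: 0.047
finger_force: 0.0
clock: 23.55
position: [0.4731, -0.021, 0.1925]
tool_rot: [3.14, -0.0, 1.486]
force: [0.3, -1.2, 0.3]
grip_width: 0.0471
finger_force: 0.0
clock: 24.05
position: [0.429, -0.1796, 0.2205]
tool_rot: [3.141, 0.0, 1.486]
force: [1.2, -0.3, -0.7]
grip_width: 0.0468
finger_force: 0.0
clock: 24.55
position: [0.4167, -0.3202, 0.2199]
tool_rot: [3.141, 0.0, 1.482]
force: [-0.4, 0.8, 0.1]
grip_width: 0.047
finger_force: 0.0
[325.8689 219.8284] 6 [320 201  46  60 737]
square [ 0.4739 -0.0309  0.029  -0.0898] 0.250439939050093
local -0.0748921649160303 -0.03524080128034791 target -.075,-.036; dyaw -0.004488888168453373
```

View pics/v9.png

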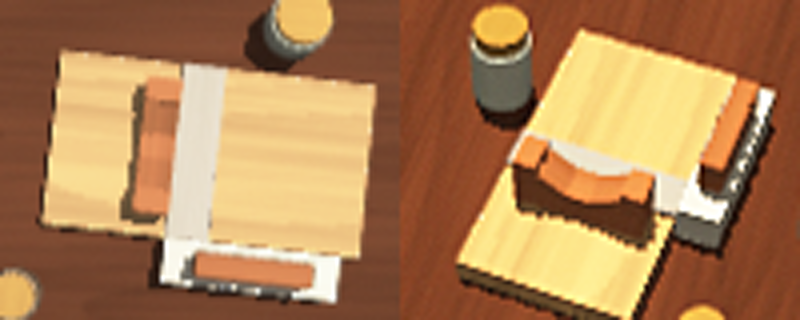

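The stock is flush with the plinth edge (local x −74.9 mm, target −75) and the yaw error is about 0.005 rad. The blade touches the cradle's side, and the block is flat in the tray. Handing in.

```bash
python3 -c "
from workcell import bot
print(bot.job_done())"
```

```text
the job is handed in; nothing more can be done
None
```

The job is handed in, with no verdict returned: the sanding block lies flat in the tray, and the try square was released with its stock flush on the plinth's near edge and its blade against the cradle, within about 1 mm and 0.3° by the last top view.

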